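# Stand up the fallen rod-rest post

### The arm

A 6-joint arm with a two-finger parallel gripper is mounted at the origin on a cart in front of the work surface, level with it; the furniture and walls round the work are solid. World frame = base frame: x ahead of the robot, y to its left, z up, the work surface at z = 0. Lengths are in m, angles in rad, forces in N, time in s.
With the tool pointing down it reaches from about 0.275 to 0.75 m from the base axis. Payload 10.2 kg.
Tool frame: the origin (TCP) lies on the centre line of the jaws, within the pads' length; the fingertips stand 14 mm ahead of it and the grasp point (between the pads) lies 5 mm behind it (tcp_to_tips is the distance from the TCP to the fingertips, in m); x points along the fingers, y is the direction in which the jaws open and shut, and the axes are right-handed (so a half turn about x gives the same grasp; the last joint's range is limited). The gripper opens to 85 mm and grips with 20 to 120 N. Pads are 22 mm wide; open, the fingers measure 114 mm over their backs; the gripper's body (76 mm by 85 mm) begins 54 mm behind the grasp point. The pads swing forward as they close: fully open they stand 13 mm farther back than shut.
Start: joints at [-1.489, 0.313, 1.498, -0, 1.331, -0.223], TCP at [0.158, -0.501, 0.207] pointing down, gripper open.
Joint ranges: [-2.94, 2.94], [-0.97, 2.17], [0.19, 2.56], [-1.23, 4.37], [0.02, 3.11], [-2.88, 2.88]. Speed limits (rad/s): [2.39, 2.39, 3.01, 3.14, 3.14, 3.14].

### API

Orientations are given as a unit quaternion [x, y, z, w].
In Python, from rig import * gives the robot as it stands. The module is installed in compiled form; this text tells all that it offers.
- The arm moves only by the tool jog_arm, never from a script. Its argument "targets" is a list of rows, each a list of 3 entries, a list of its own where there are three numbers: the shift along the tool's x, y, z in cm, then the turn, a rotation vector about the tool's x, y, z in rad, then the finger opening in cm, from 0 to 8.54. In form: [[[x, y, z], [wx, wy, wz], jaw], ...]. A call has 1 to 5 rows; each row shifts and turns the commanded pose from where the row before left it, along the tool's axes as they then stand; what a row does not reach is not made up. A row lasts 1/8 s, in which the tool goes at most 62.5 mm and 10.7 degrees, less where a joint would pass 70% of its speed; a pose out of reach is approached as far as the arm can. A call is refused whole if a number of a shift passes 6.25 or a number of a turn 0.188, either way. A call with a gripper value outside its range is refused whole. The fingers move at their own pace and stop on an object; "grip_force" is the grip in N (left out, the last holds). Time passes only in rows, so rows that do not move let the fingers close. It gives the time, the measured TCP pose, the force and the opening at its end, in the units of the state.
- get_state(): the state, without advancing time (a new reading comes with each control period).
- snapshot(name): name is "scene" or "top" or "wrist"; returns a dict with "color" (420x560x3 uint8, red, green, blue), "K" (3x3 intrinsics, pixels), "dist_coeffs" ([k1, k2, p1, p2, k3] as OpenCV has them; the pictures are not rectified), "view" (4x4, takes a point from world to camera coordinates). Camera axes: x right, y down, z forward; pixel columns grow to the right and rows downward; lengths in m; the calibration is good to about 2 mm. A picture is of the moment at which its call begins. There is no depth.
- close_job(): hands the job in, once; it reports no verdict.
The state is a dict: "time": time; "qpos": joint angles; "joint_velocities": joint speeds; "joint_efforts": joint torques, N m; "ee_pos": TCP position; "tcp_rot": TCP orientation; "ft_force": force on the tool from outside, world axes, zero at the start; "torque": the same for the moment, N m; "grip_width": finger opening in m.
Only numpy, scipy, OpenCV 4.12 (cv2) and the standard library are available. Lean on these libraries where they do the work, as an engineer would, in place of code of your own. Each camera call takes 0.05 s, during which the arm holds its last target.

### The job

Two rod-rest posts lie on the lab table; stand the one with the red fork upright, ready to carry the coil's rod. Tip it up about the lower edge of its foot, keeping that edge on the table and about where it is now, until it stands flat on its foot by itself, then let go. Leave the post with the black fork lying as it is.

Things in the scene. Friction and masses are not known exactly. Their poses are not given: they have to be found in the camera images.
- red_post_pin (a point): Grip point of the red-forked post; it lies level, the column axis 30 mm above the table. Two domed red buttons, 26 mm across the domes, stand out of the column's sides just below the fork; held by them the post swings easily between the fingers. The point is midway between them, on the axis, 139.5 mm from the foot's underside. x: from foot to fork, y: through the domes, z: up while it lies.
- red_post_heel (a point): Middle of the red post's pivot edge: the edge of the foot's underside that touches the table as it lies; in the post's axes 139.5 mm in -x and 30 mm in -z from red_post_pin. Raised, the fork swings up and back over this edge; upright, the column axis stands 30 mm beyond the edge, on the side away from where the fork lay, with red_post_pin 139.5 mm above the table. Axes as red_post_pin.
- red_post_fork (a point): Centre of the tip of the red fork, on the column axis, 35.5 mm in +x from red_post_pin. The whole post is 175 mm long, about 0.5 kg, heaviest at the foot: a dark steel foot plate 60 x 60 mm, 14 mm thick; a round aluminium column 16 mm in diameter; a red two-pronged fork 60 mm wide (along z), 12 mm thick (along y), 30 mm long. Axes as red_post_pin.
- black_post_pin (a point): The point midway between the domes on the other post, which has the same shape and size but a black fork and black domed buttons; it also lies and must stay lying. Axes likewise.

How it is judged:
By the outcome, as a careful person would: the job done as asked, in the order asked, and still so for the second after the job is handed in, with the robot touching nothing.
It also fails if it takes over 35 s, if anything falls off the work surface, if the arm or the gripper's body presses on something with over 40 N, if the wrist force passes 120 N, or if a joint passes its speed limit or range.

## Working session

There is one attempt and no reset: what is moved stays moved. The work goes in short steps, Python scripts to look and compute and a tool call to move; the robot and the scene stay as the last step left them, time stands still between calls to the robot, and variables do not carry over. Pictures are saved under pics/ and viewed, and the job is handed in when it is done.

Besides the shell and the picture viewer there is one more tool, called after ">>>" as name(argument=value, ...), one argument or row to a line, values as JSON. jog_arm: Moves the arm, as the interface text tells. Its arguments: {"type":"object","properties":{"targets":{"type":"array","items":{"type":"array"}},"grip_force":{"type":"number"}},"required":["targets"]}

```bash
mkdir -p pics; python3 - <<'E'
from rig import *
import cv2,json,numpy as np
s=get_state(); print({k:np.round(v,4).tolist() for k,v in s.items()})
for n in ["scene","top","wrist"]:
    d=snapshot(n); cv2.imwrite(f"pics/{n}0.png",d["color"][:,:,::-1]); np.savez(f"{n}0.npz",**{k:np.array(v) for k,v in d.items()})
    print(n,np.round(d["K"],1).tolist(),d["dist_coeffs"],np.round(d["view"],3).tolist())
E
```

```text
{'time': 0.0, 'qpos': [-1.4894, 0.3135, 1.4985, 0.0, 1.331, -0.2234], 'joint_velocities': [0.0004, 0.0026, 0.0014, 0.0011, 0.001, 0.0005], 'joint_efforts': [-0.002, -41.2265, -25.9744, -0.0003, 0.0042, 0.0], 'ee_pos': [0.1575, -0.5005, 0.206], 'tcp_rot': [0.6989, 0.1078, -0.6989, 0.1069], 'ft_force': [0.9362, -0.1034, -0.0927], 'torque': [-0.0399, -0.0219, 0.0117], 'grip_width': 0.0855}
scene [[379.2, 0.0, 279.9], [0.0, 379.2, 211.2], [0.0, 0.0, 1.0]] [-0.07242325  0.          0.          0.          0.        ] [[-0.874, -0.486, 0.019, 0.445], [-0.365, 0.63, -0.685, 0.271], [0.321, -0.606, -0.728, 0.677], [0.0, 0.0, 0.0, 1.0]]
top [[516.4, 0.0, 278.9], [0.0, 516.4, 215.2], [0.0, 0.0, 1.0]] [-0.16863635  0.          0.          0.          0.        ] [[0.021, -1.0, 0.006, -0.046], [-0.992, -0.021, -0.125, 0.554], [0.126, -0.004, -0.992, 0.906], [0.0, 0.0, 0.0, 1.0]]
wrist [[322.6, 0.0, 277.7], [0.0, 322.6, 214.1], [0.0, 0.0, 1.0]] [-0.05017764  0.          0.          0.          0.        ] [[0.3, -0.954, -0.002, -0.525], [-0.907, -0.286, 0.308, -0.042], [-0.295, -0.091, -0.951, 0.38], [0.0, 0.0, 0.0, 1.0]]
```

View pics/scene0.png

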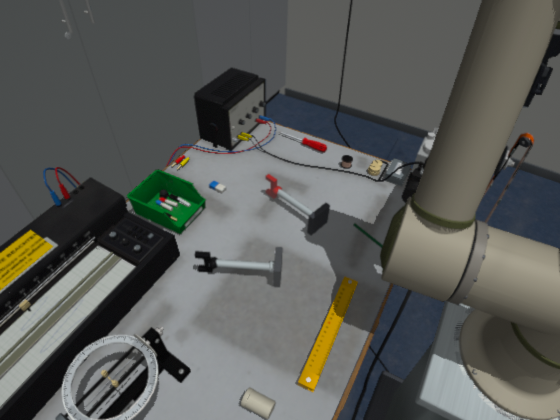

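View pics/top0.png

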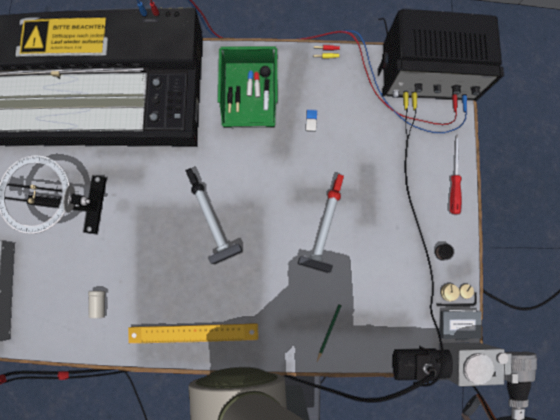

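View pics/wrist0.png

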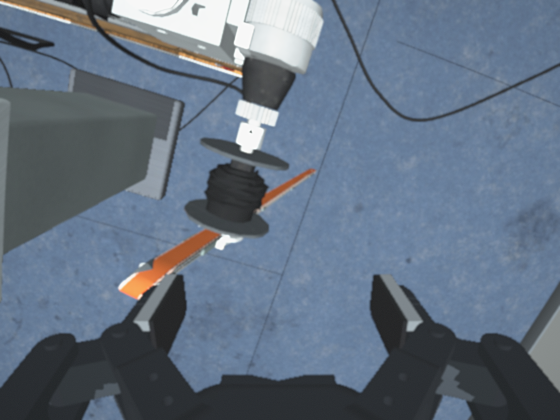

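```bash
python3 - <<'E'
import cv2,numpy as np
a=cv2.imread("pics/top0.png")[160:285,280:370]; cv2.imwrite("pics/ctop.png",cv2.resize(a,None,fx=4.6,fy=4.6,interpolation=cv2.INTER_CUBIC))
a=cv2.imread("pics/scene0.png")[165:245,250:345]; cv2.imwrite("pics/cscene.png",cv2.resize(a,None,fx=7,fy=7,interpolation=cv2.INTER_CUBIC))
E
```

```text
(no output)
```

View pics/ctop.png

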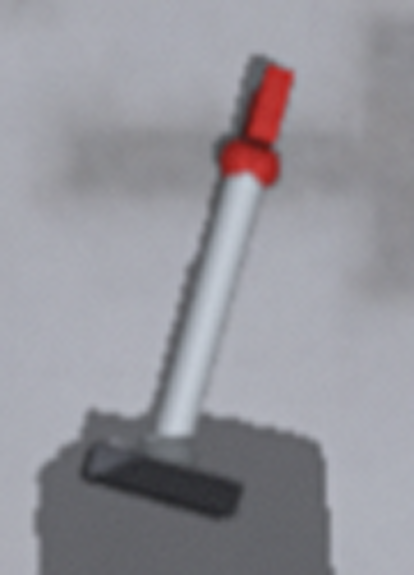

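View pics/cscene.png

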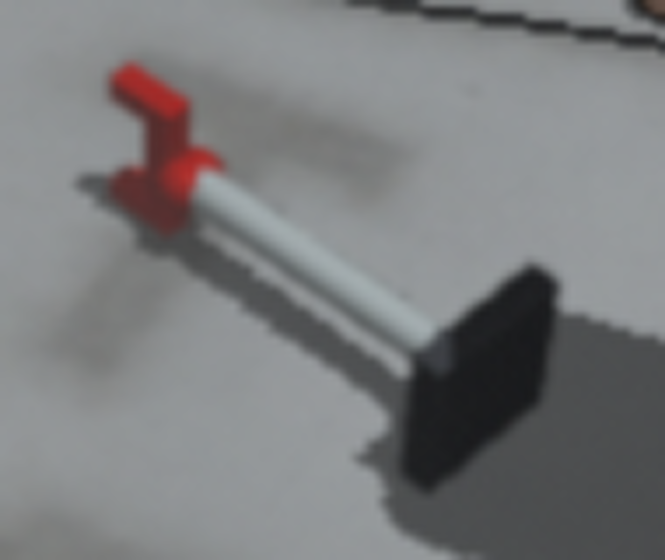

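```bash
cat > h.py <<'E'
import cv2,numpy as np
def load(n): return dict(np.load(n))
def ray(d,p,z):
    p=np.atleast_2d(np.asarray(p,float)); u=cv2.undistortPoints(p[:,None],d["K"],d["dist_coeffs"])[:,0]
    R=d["view"][:3,:3];t=d["view"][:3,3];C=-R.T@t
    v=np.c_[u,np.ones(len(u))]@R
    return C+v*((z-C[2])/v[:,2])[:,None]
def proj(d,P):
    r=cv2.Rodrigues(d["view"][:3,:3])[0]
    return cv2.projectPoints(np.atleast_2d(P).astype(float),r,d["view"][:3,3],d["K"],d["dist_coeffs"])[0][:,0]
E
python3 - <<'E'
from h import *
d=load("top0.npz"); im=d["color"].astype(int); 
R,G,B=im[...,0],im[...,1],im[...,2]
box=np.zeros(R.shape,bool); box[160:285,280:370]=1
red=box&(R>G+50)&(R>B+50)
n,l,st,c=cv2.connectedComponentsWithStats(red.astype(np.uint8)); print(st,c)
ys,xs=np.nonzero(red)
for y in range(170,205): 
    x=xs[ys==y]
    if len(x): print(y,x.min(),x.max(),end=' | ')
print()
# column by rows: print profile
for y in (205,215,225,235,245): print(y,[int(v) for v in im[y,308:340].mean(1)])
E
```

```text
[[     0      0    560    420 234991]
 [   328    174     16     26    209]] [[279.44954062 209.51922414]
 [336.23444976 187.88516746]]
174 338 339 | 175 338 342 | 176 337 343 | 177 337 343 | 178 337 342 | 179 336 342 | 180 336 342 | 181 335 342 | 182 335 341 | 183 334 341 | 184 334 341 | 185 334 341 | 186 334 340 | 187 334 340 | 188 333 340 | 189 333 339 | 190 331 339 | 191 329 338 | 192 329 338 | 193 328 339 | 194 328 339 | 195 328 340 | 196 328 340 | 197 328 340 | 198 335 339 | 199 336 339 | 
205 [164, 162, 163, 161, 160, 161, 162, 161, 162, 162, 163, 163, 162, 161, 162, 161, 157, 120, 93, 117, 152, 176, 190, 199, 196, 187, 172, 152, 151, 159, 161, 163]
215 [172, 174, 172, 173, 172, 173, 171, 171, 173, 172, 173, 173, 176, 169, 137, 105, 116, 145, 171, 189, 198, 198, 189, 175, 156, 153, 166, 173, 172, 172, 173, 174]
225 [175, 175, 175, 174, 174, 175, 175, 175, 177, 174, 157, 123, 98, 109, 143, 169, 186, 197, 199, 191, 178, 159, 156, 169, 174, 175, 176, 175, 176, 174, 173, 174]
235 [178, 177, 176, 178, 176, 177, 179, 172, 135, 103, 107, 138, 167, 186, 198, 200, 195, 180, 161, 157, 170, 177, 176, 175, 175, 174, 175, 175, 175, 175, 175, 173]
245 [179, 177, 178, 180, 174, 143, 105, 101, 133, 162, 181, 196, 202, 195, 183, 162, 150, 165, 177, 177, 178, 177, 177, 176, 176, 175, 176, 176, 177, 176, 175, 177]
```

```bash
python3 - <<'E'
from h import *
d=load("top0.npz"); s=load("scene0.npz"); np.set_printoptions(precision=4,suppress=True)
ax=ray(d,[[331.5,205],[328.6,215],[325.7,225],[322.7,235],[319.8,245]],.03)
vx,vy,x0,y0=cv2.fitLine(ax[:,:2].astype(np.float32),cv2.DIST_L2,0,.01,.01)[:,0]
u=np.array([vx,vy]); u*=np.sign(u[0]); print("dir",u,np.degrees(np.arctan2(u[1],u[0])))
p0=np.array([x0,y0])
def along(P): return (P[:2]-p0)@u, (P[:2]-p0)@[-u[1],u[0]]
pin=ray(d,[334.2,194.9],.03)[0]; print("dome centre",pin,along(pin))
tip=ray(d,[340.7,174.7],.06)[0]; print("tip",tip,along(tip))
im=d["color"].astype(int).mean(2)
# underside top edge, z=.06 : along axis profile near foot
for px in ([[300.0,256.8],[298.5,263.9]],[[332.8,265.9],[331.1,272.4]]):
    print(ray(d,px,.06), [along(q) for q in ray(d,px,.06)])
for k in (0,-0.01,.01):
  c=np.array([x0,y0])+u*(along(pin)[0]+k); 
# profile along axis at z=.06 from s pin -.10 to -.16
sp=along(pin)[0]
for off in (-.022,-.012,.012,.022):
  out=[]
  for a in np.arange(-.115,-.16,-.002):
    q=p0+u*(sp+a)+np.array([-u[1],u[0]])*off
    x,y=proj(d,[q[0],q[1],.06])[0]
    out.append(int(cv2.getRectSubPix(im.astype(np.float32),(1,1),(float(x),float(y)))[0,0]))
  print(off,out)
# scene checks
c=p0+u*sp
print("pin scene px",proj(s,[*c,.03]),"tip top", proj(s,[*(c+u*.0355),.06]), "foot under top", [proj(s,[*(c-u*.1395+o*np.array([-u[1],u[0]])),z])[0] for o in(-.03,.03) for z in (.06,0)])
print("pin",c)
E
```

```text
dir [ 0.9627 -0.2704] -15.689251
dome centre [ 0.5951 -0.136   0.03  ] (np.float64(0.05815069893375688), np.float64(0.0004523336073115224))
tip [ 0.6271 -0.1443  0.06  ] (np.float64(0.09121280448928337), np.float64(0.0012100644338405564))
[[ 0.4784 -0.0732  0.06  ]
 [ 0.4659 -0.0708  0.06  ]] [(np.float64(-0.0711317009660093), np.float64(0.02938055643379236)), (np.float64(-0.08383907991208439), np.float64(0.028333600126821148))]
[[ 0.4635 -0.1312  0.06  ]
 [ 0.452  -0.1284  0.06  ]] [(np.float64(-0.06980768297704452), np.float64(-0.03050075644126856)), (np.float64(-0.08161389972282775), np.float64(-0.030834294348324152))]
-0.022 [100, 101, 101, 101, 100, 87, 59, 46, 49, 49, 50, 49, 44, 56, 83, 99, 101, 101, 101, 102, 101, 101, 100]
-0.012 [100, 101, 99, 101, 99, 88, 64, 49, 49, 49, 51, 49, 43, 52, 84, 102, 102, 101, 100, 101, 100, 101, 101]
0.012 [97, 99, 104, 99, 90, 83, 70, 57, 49, 47, 50, 51, 43, 49, 80, 100, 102, 100, 100, 99, 100, 100, 100]
0.022 [135, 106, 100, 102, 111, 112, 93, 84, 87, 88, 79, 64, 48, 52, 82, 99, 102, 101, 101, 100, 101, 101, 101]
pin scene px [[276.5861 189.6327]] tip top [[266.462  173.4819]] foot under top [array([329.7734, 204.2162]), array([326.8651, 221.8773]), array([312.2247, 217.9458]), array([310.0866, 235.5294])]
pin [ 0.5949 -0.1365]
```

```bash
python3 - <<'E'
from h import *
from scipy.spatial.transform import Rotation as Ro
np.set_printoptions(precision=4,suppress=True)
d=load("top0.npz"); s=load("scene0.npz")
for p in ([.1575,-.5005,.206],[.1575,-.5005,.35],[.1575,-.5005,.27]): print(proj(d,p),proj(s,p))
print(Ro.from_quat([0.6989,0.1078,-0.6989,0.1069]).as_matrix())
print(ray(d,[[460,345],[488,100],[440,290]],.05))
u=np.array([.9627,-.2704])
T=np.c_[[0,0,-1],[.2704,.9627,0],np.cross([0,0,-1],[.2704,.9627,0])]
M=Ro.from_quat([0.6989,0.1078,-0.6989,0.1069])
for sg in (1,-1):
    T2=T*np.array([1,sg,sg]); print(T2,(M.inv()*Ro.from_matrix(T2)).as_rotvec(), "shift tool", M.inv().apply([.5927-.1575,-.1359+.5005,0]))
E
```

```text
[[568.7855 456.7644]] [[510.4899 110.1332]]
[[617.465 483.463]] [[538.2915  52.751 ]]
[[589.4296 468.3085]] [[522.2785  86.071 ]]
[[-0.0002  0.3001 -0.9539]
 [ 0.0013 -0.9539 -0.3001]
 [-1.     -0.0013 -0.0002]]
[[ 0.3241 -0.3654  0.05  ]
 [ 0.7849 -0.433   0.05  ]
 [ 0.423  -0.3275  0.05  ]]
[[ 0.      0.2704  0.9627]
 [ 0.      0.9627 -0.2704]
 [-1.      0.      0.    ]] [-2.563  -0.0017  0.0002] shift tool [ 0.0004 -0.2172 -0.5246]
[[ 0.     -0.2704 -0.9627]
 [ 0.     -0.9627  0.2704]
 [-1.     -0.     -0.    ]] [0.5786 0.0002 0.0013] shift tool [ 0.0004 -0.2172 -0.5246]
```

>>> jog_arm(
  targets=[
    [[-4, 0, 0], [0.145, 0, 0], 6],
    [[-4, 0, 0], [0.145, 0, 0], 6],
    [[-4, 0, 0], [0.145, 0, 0], 6],
    [[-2, 0, 0], [0.144, 0, 0], 6],
  ],
  grip_force=40,
)

```text
time: 0.65
ee_pos: [0.1576, -0.501, 0.3486]
tcp_rot: [0.7, -0.099, -0.7, -0.097]
ft_force: [0.4, -0.6, -0.9]
grip_width: 0.0599
```

>>> jog_arm(
  targets=[
    [[0, -4, -2.7], [0, 0, 0], 6],
    [[0, -4, -2.7], [0, 0, 0], 6],
    [[0, -4, -2.7], [0, 0, 0], 6],
    [[0, -4, -2.7], [0, 0, 0], 6],
    [[0, -4, -2.7], [0, 0, 0], 6],
  ],
)

```text
time: 1.27
ee_pos: [0.3427, -0.3436, 0.3464]
tcp_rot: [-0.7, 0.097, 0.701, 0.097]
ft_force: [0.3, -0.1, -0.2]
grip_width: 0.0601
```

>>> jog_arm(
  targets=[
    [[0, -4, -2.7], [0, 0, 0], 6],
    [[0, -4, -2.7], [0, 0, 0], 6],
    [[0, -4, -2.7], [0, 0, 0], 6],
    [[2, -4, -2.7], [0, 0, 0], 6],
    [[3, -4, -2.7], [0, 0, 0], 6],
  ],
)

```text
time: 1.9
ee_pos: [0.527, -0.1878, 0.2963]
tcp_rot: [0.701, -0.097, -0.7, -0.096]
ft_force: [0.3, -0.5, -0.5]
grip_width: 0.0602
```

>>> jog_arm(
  targets=[
    [[4, -4, -2.7], [0, 0, 0], 6],
    [[4, -2.5, -2], [0, 0, 0], 6],
    [[3, 0, 0], [0, 0, 0], 6],
    [[0, 0, 0], [0, 0, 0], 6],
  ],
)

```text
time: 2.4
ee_pos: [0.5876, -0.1385, 0.1845]
tcp_rot: [-0.699, 0.096, 0.702, 0.097]
ft_force: [-0.2, -1.2, -0.4]
grip_width: 0.06
```

```bash
python3 - <<'E'
from rig import *
import cv2,numpy as np
s=get_state(); print({k:np.round(v,4).tolist() for k,v in s.items()})
for n in ["wrist"]:
    d=snapshot(n); cv2.imwrite(f"pics/{n}1.png",d["color"][:,:,::-1]); np.savez(f"{n}1.npz",**{k:np.array(v) for k,v in d.items()})
E
```

```text
{'time': 2.4, 'qpos': [-0.4253, 0.5068, 1.2728, -0.0, 1.367, 1.4193], 'joint_velocities': [-0.0148, -0.0475, -0.0691, 0.0002, 0.0292, -0.0007], 'joint_efforts': [0.6806, -47.9169, -24.6054, 0.0247, -0.353, 0.0088], 'ee_pos': [0.5876, -0.1385, 0.1845], 'tcp_rot': [-0.6988, 0.096, 0.7022, 0.097], 'ft_force': [-0.2267, -1.1884, -0.4459], 'torque': [0.0449, 0.0037, 0.0186], 'grip_width': 0.06}
```

View pics/wrist1.png

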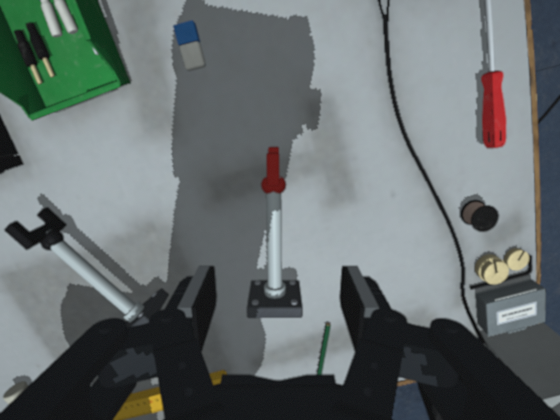

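```bash
python3 - <<'E'
from h import *
np.set_printoptions(precision=4,suppress=True)
d=load("wrist1.npz"); im=d["color"].astype(int); R,G,B=im[...,0],im[...,1],im[...,2]
red=(R>G+40)&(R>B+40); red[:, :240]=0; red[:,310:]=0; red[:120]=0; red[210:]=0
ys,xs=np.nonzero(red)
for y in range(140,200):
    x=xs[ys==y]
    if len(x): print(y,x.min(),x.max(),end=' | ')
print()
for y in (205,225,245,265,275): print(y,im[y,262:290].mean(1).astype(int).tolist())
print(im[275:325,256].mean(1).astype(int).tolist()); print(im[275:325,296].mean(1).astype(int).tolist())
C=-d["view"][:3,:3].T@d["view"][:3,3]; print(C)
a=cv2.imread("pics/wrist1.png")[135:325,235:315]; cv2.imwrite("pics/cw.png",cv2.resize(a,None,fx=3.1,fy=3.1,interpolation=cv2.INTER_CUBIC))
E
```

```text
147 276 276 | 148 269 277 | 149 269 277 | 150 269 277 | 151 269 277 | 152 269 277 | 153 268 277 | 154 267 277 | 155 267 278 | 156 267 278 | 157 267 278 | 158 267 278 | 159 267 278 | 160 267 278 | 161 267 278 | 162 267 278 | 163 267 278 | 164 267 278 | 165 267 278 | 166 267 278 | 167 267 278 | 168 267 278 | 169 267 278 | 170 267 278 | 171 267 278 | 172 267 278 | 173 267 278 | 174 267 278 | 175 267 278 | 176 267 278 | 177 267 278 | 178 265 282 | 179 264 282 | 180 263 283 | 181 263 283 | 182 262 284 | 183 262 284 | 184 262 284 | 185 262 284 | 186 262 284 | 187 262 284 | 188 263 283 | 189 263 282 | 190 264 282 | 191 265 280 | 192 267 279 | 
205 [96, 97, 97, 95, 91, 93, 99, 104, 106, 108, 109, 110, 108, 108, 107, 104, 101, 95, 97, 123, 155, 169, 170, 170, 170, 170, 170, 170]
225 [98, 98, 97, 96, 92, 92, 98, 121, 159, 184, 197, 208, 208, 201, 192, 183, 172, 158, 141, 140, 158, 171, 172, 172, 171, 172, 172, 173]
245 [152, 171, 172, 158, 133, 127, 143, 162, 173, 183, 193, 202, 206, 201, 193, 183, 174, 160, 144, 144, 161, 172, 174, 173, 174, 174, 173, 173]
265 [173, 159, 135, 116, 105, 111, 133, 156, 170, 180, 189, 198, 204, 201, 193, 184, 176, 163, 143, 137, 157, 174, 175, 175, 173, 173, 171, 170]
275 [100, 99, 100, 99, 98, 107, 129, 152, 169, 179, 187, 196, 203, 200, 194, 186, 177, 165, 145, 121, 103, 99, 100, 98, 99, 100, 99, 99]
[99, 99, 99, 99, 91, 80, 73, 76, 80, 70, 51, 37, 36, 36, 35, 36, 36, 35, 36, 35, 37, 37, 35, 39, 50, 63, 72, 77, 80, 72, 52, 40, 41, 47, 53, 54, 50, 54, 60, 60, 59, 64, 73, 85, 96, 98, 99, 97, 97, 97]
[104, 109, 118, 116, 99, 70, 42, 39, 39, 35, 34, 36, 35, 34, 35, 35, 35, 35, 36, 36, 37, 36, 35, 37, 44, 56, 72, 89, 97, 81, 51, 42, 56, 72, 82, 86, 85, 84, 84, 84, 81, 81, 110, 154, 170, 170, 169, 168, 169, 168]
[ 0.6632 -0.1616  0.3515]
```

View pics/cw.png

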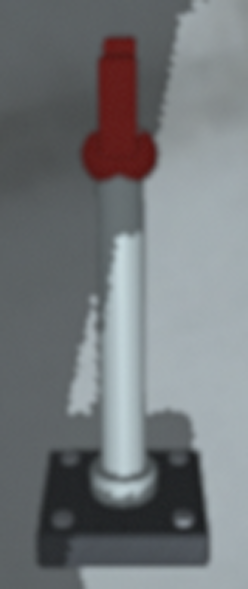

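```bash
python3 - <<'E'
from h import *
np.set_printoptions(precision=4,suppress=True)
d=load("wrist1.npz")
e=ray(d,[[247.5,317.5],[301.8,317]],.06); print("under top edge",e, e.mean(0), np.linalg.norm(e[0]-e[1]))
f=ray(d,[[273.0,153.5]],.06)[0]; g=ray(d,[[273,147.5]],0)[0]; print("tip",f,g)
p=ray(d,[[273.2,184.9]],.03)[0]; print("domes",p, ray(d,[[262,184.9],[284.5,184.9]],.03))
c=ray(d,[[274.2,225],[274.1,245],[274.1,265],[274.1,275]],.03); v=c[0]-c[-1]; print("col",c,np.degrees(np.arctan2(v[1],v[0])))
m=(f+e.mean(0))/2; v=f-e.mean(0); print(np.linalg.norm(v), np.degrees(np.arctan2(v[1],v[0])))
w=v/np.linalg.norm(v); print("pin from tip",f-w*.0355,"from heel",e.mean(0)+w*.1395)
E
```

```text
under top edge [[ 0.4671 -0.0728  0.06  ]
 [ 0.4521 -0.1289  0.06  ]] [ 0.4596 -0.1008  0.06  ] 0.05812449120697021
tip [ 0.6269 -0.1468  0.06  ] [ 0.6256 -0.1456  0.    ]
domes [ 0.5925 -0.1368  0.03  ] [[ 0.5956 -0.1258  0.03  ]
 [ 0.5894 -0.1479  0.03  ]]
col [[ 0.5504 -0.1259  0.03  ]
 [ 0.5282 -0.1194  0.03  ]
 [ 0.505  -0.1128  0.03  ]
 [ 0.493  -0.1094  0.03  ]] -15.999198052066587
0.17352277235472463 -15.37996072514247
pin from tip [ 0.5927 -0.1374  0.06  ] from heel [ 0.5941 -0.1378  0.06  ]
```

>>> jog_arm(
  targets=[
    [[4, -0.3, -0.4], [0, 0, 0], 6],
    [[4, 0, 0], [0, 0, 0], 6],
    [[4, 0, 0], [0, 0, 0], 6],
    [[0, 0, 0], [0, 0, 0], 6],
    [[0, 0, 0], [0, 0, 0], 6],
  ],
)

```text
time: 3.08
ee_pos: [0.5944, -0.1381, 0.0696]
tcp_rot: [0.702, -0.097, -0.699, -0.096]
ft_force: [-0.6, -0.6, 0.1]
grip_width: 0.0599
```

```bash
cat > look.py <<'E'
from rig import *
import cv2,numpy as np,sys
from scipy.spatial.transform import Rotation as Ro
i=sys.argv[1]
np.set_printoptions(precision=4,suppress=True)
for n in sys.argv[2:]:
    d=snapshot(n); cv2.imwrite(f"pics/{n}{i}.png",d["color"][:,:,::-1]); np.savez(f"{n}{i}.npz",**{k:np.array(v) for k,v in d.items()})
s=get_state(); print(s["time"],np.array(s["ee_pos"]),np.array(s["ft_force"]),s["grip_width"]); print(Ro.from_quat(s["tcp_rot"]).as_matrix())
E
python3 look.py 2 wrist
```

```text
3.125 [ 0.5945 -0.1381  0.0696] [ 0.4911 -0.9008 -1.0458] 0.0598810132290915
[[ 0.0041 -0.2711 -0.9626]
 [-0.0018 -0.9626  0.2711]
 [-1.      0.0006 -0.0044]]
```

View pics/wrist2.png

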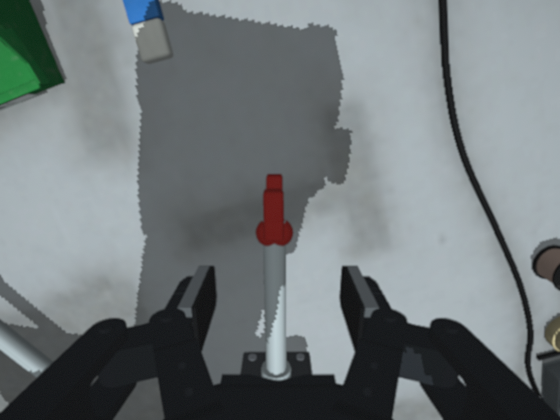

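```bash
python3 - <<'E'
from h import *
np.set_printoptions(precision=4,suppress=True)
d=load("wrist2.npz"); im=d["color"].astype(int); R,G,B=im[...,0],im[...,1],im[...,2]
red=(R>G+40)&(R>B+40); red[:, :240]=0; red[:,310:]=0; red[:120]=0; red[270:]=0
ys,xs=np.nonzero(red)
r=[(y,xs[ys==y].min(),xs[ys==y].max()) for y in range(170,250) if (ys==y).any()]; print([(int(a),int(b),int(c)) for a,b,c in r])
w=max(c-b for a,b,c in r); k=np.array([a for a,b,c in r if c-b>=w-1]).mean(); b=[q for q in r if q[2]-q[1]==w][0]
print(k,b,ray(d,[(b[1]+b[2]+0)/2,k],.03))
E
```

```text
[(175, 268, 280), (176, 267, 280), (177, 267, 281), (178, 267, 281), (179, 267, 281), (180, 267, 281), (181, 267, 281), (182, 267, 281), (183, 267, 281), (184, 267, 281), (185, 267, 281), (186, 267, 281), (187, 267, 281), (188, 267, 281), (189, 267, 281), (190, 266, 281), (191, 265, 281), (192, 264, 282), (193, 264, 282), (194, 264, 282), (195, 264, 282), (196, 264, 282), (197, 264, 282), (198, 264, 282), (199, 264, 282), (200, 264, 282), (201, 264, 282), (202, 264, 282), (203, 264, 282), (204, 264, 282), (205, 264, 282), (206, 264, 282), (207, 264, 282), (208, 264, 282), (209, 264, 282), (210, 264, 282), (211, 264, 282), (212, 264, 282), (213, 264, 282), (214, 264, 282), (215, 264, 282), (216, 264, 282), (217, 264, 282), (218, 264, 282), (219, 264, 283), (220, 264, 282), (221, 264, 282), (222, 261, 287), (223, 260, 288), (224, 259, 289), (225, 259, 289), (226, 258, 290), (227, 258, 290), (228, 257, 291), (229, 257, 291), (230, 257, 291), (231, 257, 291), (232, 257, 291), (233, 257, 291), (234, 257, 291), (235, 257, 291), (236, 257, 291), (237, 258, 290), (238, 258, 290), (239, 259, 289), (240, 259, 289), (241, 260, 288), (242, 261, 287), (243, 262, 286), (244, 264, 284)]
232.0 (228, np.int64(257), np.int64(291)) [[ 0.593  -0.1369  0.03  ]]
```

>>> jog_arm(
  targets=[
    [[1.5, -0.1, 0.15], [0, 0, 0], 6],
    [[1.5, 0, 0], [0, 0, 0], 6],
    [[1.5, 0, 0], [0, 0, 0], 6],
    [[0, 0, 0], [0, 0, 0], 6],
    [[0, 0, 0], [0, 0, 0], 6],
  ],
)

```text
time: 3.75
ee_pos: [0.5922, -0.136, 0.0219]
tcp_rot: [0.701, -0.097, -0.7, -0.097]
ft_force: [0.4, 0.0, 1.4]
grip_width: 0.06
```

```bash
python3 look.py 3 wrist
```

```text
3.8 [ 0.5923 -0.1361  0.0222] [-0.2979 -0.1024 -0.5256] 0.05956774313403355
[[ 0.0008 -0.2708 -0.9626]
 [-0.0003 -0.9626  0.2708]
 [-1.      0.0001 -0.0009]]
```

View pics/wrist3.png

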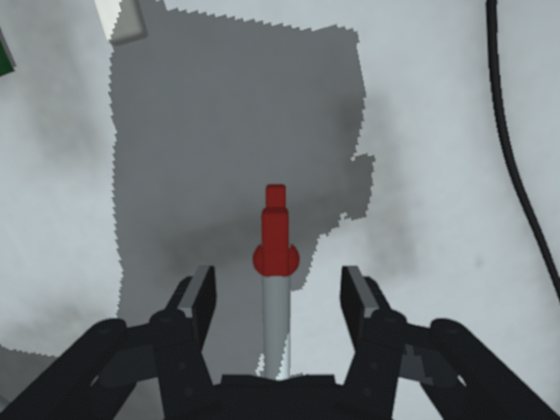

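>>> jog_arm(
  targets=[
    [[-0.3, 0, -0.05], [0, 0, 0], 4.0],
    [[0, 0, 0], [0, 0, 0], 3.0],
    [[0, 0, 0], [0, 0, 0], 1.5],
    [[0, 0, 0], [0, 0, 0], 1.5],
    [[0, 0, 0], [0, 0, 0], 1.5],
  ],
  grip_force=40,
)

```text
time: 4.42
ee_pos: [0.5924, -0.1361, 0.0247]
tcp_rot: [-0.7, 0.097, 0.701, 0.097]
ft_force: [0.6, -0.3, 0.5]
grip_width: 0.0151
```

```bash
python3 look.py 4 wrist
```

```text
4.475 [ 0.5924 -0.1361  0.0247] [-0.0778 -0.1369 -0.2968] 0.015139709921539318
[[-0.0001 -0.2708 -0.9626]
 [ 0.     -0.9626  0.2708]
 [-1.      0.      0.0001]]
```

View pics/wrist4.png

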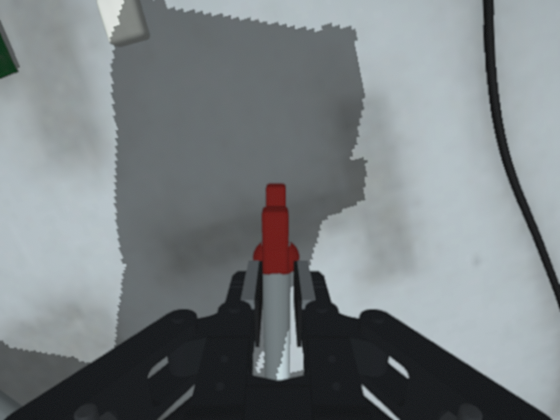

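```bash
python3 look.py 5 scene top; python3 - <<'E'
from h import *
np.set_printoptions(precision=1,suppress=True)
d=load("wrist4.npz"); s=load("scene5.npz"); t=load("top5.npz")
u=np.array([.9627,-.2704,0]); v=np.array([.2704,.9627,0]); p=np.array([.5924,-.1361,.0247])
for a in (0,.011,-.011):
  for b in (.0075,-.0075):
    for z in (-.014,.005,.02): print(a,b,z,proj(d,p+a*u+b*v+[0,0,z]))
for n,b in (("scene",(slice(150,250),slice(240,370))),("top",(slice(150,290),slice(270,380)))):
  a=cv2.imread(f"pics/{n}5.png")[b]; cv2.imwrite(f"pics/c{n}5.png",cv2.resize(a,None,fx=4,fy=4,interpolation=cv2.INTER_CUBIC))
a=cv2.imread("pics/wrist4.png")[170:400,170:390]; cv2.imwrite("pics/cw4.png",cv2.resize(a,None,fx=2.5,fy=2.5,interpolation=cv2.INTER_CUBIC))
E
```

```text
4.575 [ 0.5925 -0.1361  0.0247] [ 0.013  -0.2955 -1.1101] 0.015078639455602278
[[-0.     -0.2708 -0.9626]
 [ 0.     -0.9626  0.2708]
 [-1.     -0.      0.    ]]
0 0.0075 -0.014 [[262.7 244.3]]
0 0.0075 0.005 [[261.2 257.9]]
0 0.0075 0.02 [[259.7 270.8]]
0 -0.0075 -0.014 [[287.3 244.3]]
0 -0.0075 0.005 [[288.2 257.9]]
0 -0.0075 0.02 [[289.1 270.8]]
0.011 0.0075 -0.014 [[262.4 227.4]]
0.011 0.0075 0.005 [[260.8 239.6]]
0.011 0.0075 0.02 [[259.3 251.1]]
0.011 -0.0075 -0.014 [[287.4 227.4]]
0.011 -0.0075 0.005 [[288.4 239.5]]
0.011 -0.0075 0.02 [[289.4 251.1]]
-0.011 0.0075 -0.014 [[262.9 260.6]]
-0.011 0.0075 0.005 [[261.5 275.6]]
-0.011 0.0075 0.02 [[260.1 289.6]]
-0.011 -0.0075 -0.014 [[287.1 260.6]]
-0.011 -0.0075 0.005 [[288.  275.6]]
-0.011 -0.0075 0.02 [[288.9 289.6]]
```

View pics/cw4.png

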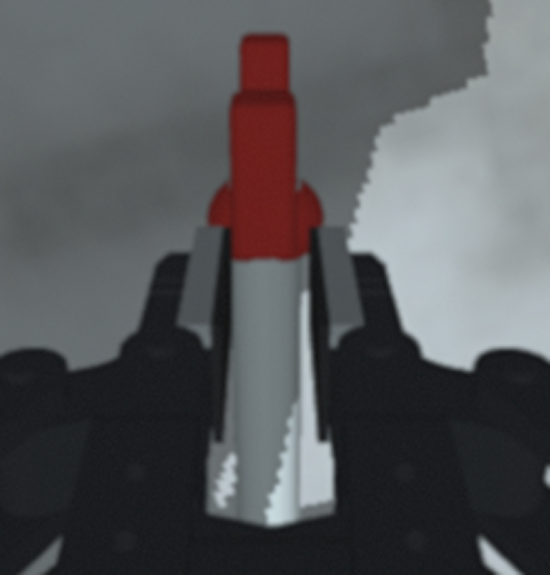

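View pics/cscene5.png

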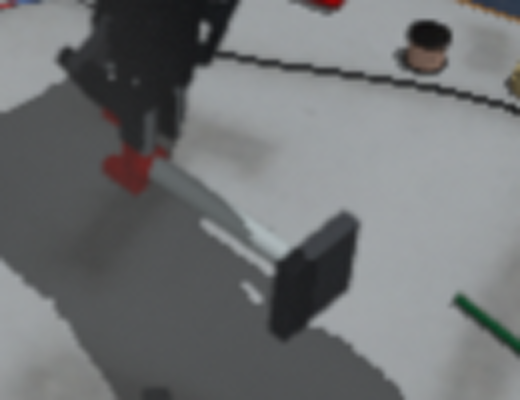

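```bash
python3 - <<'E'
from h import *
np.set_printoptions(precision=1,suppress=True)
s=load("scene5.npz")
u=np.array([.9627,-.2704,0]); v=np.array([.2704,.9627,0]); p=np.array([.5924,-.1361,.0247])
for a in (.011,-.011):
  for b in (.0075,-.0075):
    for z in (-.014,.005,.03): print(a,b,z,proj(s,p+a*u+b*v+[0,0,z]))
print("domes",[proj(s,p+b*v+[0,0,.005]) for b in (.013,-.013)])
a=cv2.imread("pics/scene5.png")[155:215,250:310]; cv2.imwrite("pics/cs5.png",cv2.resize(a,None,fx=9,fy=9,interpolation=cv2.INTER_CUBIC))
E
```

```text
0.011 0.0075 -0.014 [[272. 195.]]
0.011 0.0075 0.005 [[272.1 189.4]]
0.011 0.0075 0.03 [[272.1 181.9]]
0.011 -0.0075 -0.014 [[276.3 192.1]]
0.011 -0.0075 0.005 [[276.4 186.5]]
0.011 -0.0075 0.03 [[276.5 179. ]]
-0.011 0.0075 -0.014 [[278.3 199.5]]
-0.011 0.0075 0.005 [[278.4 193.9]]
-0.011 0.0075 0.03 [[278.6 186.4]]
-0.011 -0.0075 -0.014 [[282.6 196.5]]
-0.011 -0.0075 0.005 [[282.8 190.9]]
-0.011 -0.0075 0.03 [[283.  183.4]]
domes [array([[273.6, 192.7]]), array([[281.1, 187.6]])]
```

View pics/cs5.png

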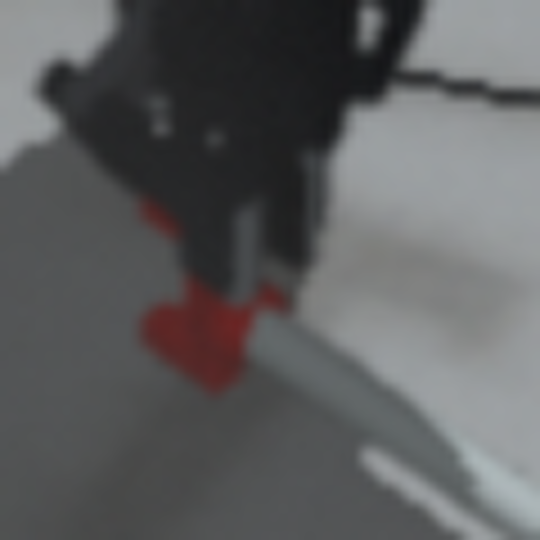

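View pics/ctop5.png

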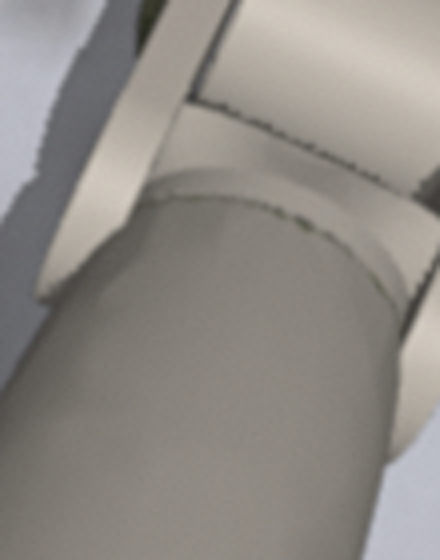

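```bash
python3 - <<'E'
from h import *
import rig
print([k for k in dir(rig) if not k.startswith('__')])
np.set_printoptions(precision=4,suppress=True)
u=np.array([.9627,-.2704,0]); v=np.array([.2704,.9627,0]); p=np.array([.5924,-.1361,.0247])
def pl(d,px,a):
    A=ray(d,px,0)[0]; B=ray(d,px,.2)[0]
    k=(a-(A-p)@u)/((B-A)@u); q=A+k*(B-A); return (q-p)@u,(q-p)@v,q[2]
w=load("wrist4.npz"); s=load("scene5.npz")
for a in (.011,0,-.011):
  print(a,"wrist L,R",pl(w,(261.6,261.2),a),pl(w,(294.4,261.2),a),"wrist pad bottom",pl(w,(252,302),a))
  print(a,"scene", pl(s,(276.1,188.1),a))
E
```

```text
['PlanningError', 'close_job', 'get_state', 'snapshot', 'tcp_to_tips']
0.011 wrist L,R (np.float64(0.011000000000000034), np.float64(0.005832925824805154), np.float64(0.0560170423562904)) (np.float64(0.011000000000000027), np.float64(-0.00944973035169801), np.float64(0.05603159773299565)) wrist pad bottom (np.float64(0.01100000000000001), np.float64(0.0077839738887741875), np.float64(0.0896470081391886))
0.011 scene (np.float64(0.011000000000000027), np.float64(-0.006495435957097604), np.float64(0.024970751451199882))
0 wrist L,R (np.float64(2.842288505451713e-17), np.float64(0.007064344740475801), np.float64(0.033750269878058056)) (np.float64(-1.790167136874574e-17), np.float64(-0.010719494344695678), np.float64(0.03376720741000019)) wrist pad bottom (np.float64(4.7469329008128115e-17), np.float64(0.00933470431778589), np.float64(0.07288416735082896))
0 scene (np.float64(3.421746264936352e-17), np.float64(0.004703106784059971), np.float64(0.03973631278281716))
-0.011 wrist L,R (np.float64(-0.010999999999999985), np.float64(0.008295763656146473), np.float64(0.01148349739982571)) (np.float64(-0.010999999999999963), np.float64(-0.01198925833769329), np.float64(0.011502817087004723)) wrist pad bottom (np.float64(-0.01100000000000002), np.float64(0.010885434746797562), np.float64(0.0561213265624693))
-0.011 scene (np.float64(-0.010999999999999958), np.float64(0.015901649525217547), np.float64(0.05450187411443444))
```

```bash
python3 - <<'E'
from rig import *
print(tcp_to_tips if not callable(tcp_to_tips) else tcp_to_tips(), get_state())
E
python3 - <<'E'
from h import *
import numpy as np
from scipy.spatial.transform import Rotation as Ro
np.set_printoptions(precision=4,suppress=True)
# camera in tool frame for each wrist view
for n,p,q in (("wrist0",[.1575,-.5005,.206],[0.6989,0.1078,-0.6989,0.1069]),("wrist1",[.5876,-.1385,.1845],[-0.6988,0.096,0.7022,0.097]),("wrist3",[.5923,-.1361,.0222],None),("wrist4",[.5924,-.1361,.0247],None)):
    d=load(n+".npz"); C=-d["view"][:3,:3].T@d["view"][:3,3]
    M=Ro.from_quat(q).as_matrix() if q else np.array([[0,-.2708,-.9626],[0,-.9626,.2708],[-1,0,0]])
    print(n,C,M.T@(C-np.array(p)))
E
```

```text
0.014 {'time': 4.575, 'qpos': array([-4.18264849e-01,  6.79740089e-01,  1.43148664e+00,  2.71649594e-05,
        1.03039975e+00,  1.42675719e+00]), 'joint_velocities': array([-0.00063967,  0.00010385, -0.00045505, -0.00265531,  0.00142042,
        0.00054393]), 'joint_efforts': array([-5.68292489e-04, -5.32121265e+01, -2.21192425e+01,  2.45187499e-05,
        6.46605222e-04, -3.93936446e-06]), 'ee_pos': array([ 0.59247003, -0.1360702 ,  0.0246906 ]), 'tcp_rot': array([-0.70046053,  0.09664359,  0.70047894,  0.09666605]), 'ft_force': array([ 0.01299931, -0.29548283, -1.11006939]), 'torque': array([-0.0173636 , -0.01076148, -0.00357271]), 'grip_width': 0.015078639455602278}
wrist0 [ 0.2316 -0.4785  0.3735] [-0.1675  0.0011 -0.0773]
wrist1 [ 0.6632 -0.1616  0.3515] [-0.1674  0.0017 -0.0782]
wrist3 [ 0.6669 -0.1588  0.1894] [-0.1672  0.0017 -0.078 ]
wrist4 [ 0.6672 -0.1589  0.1921] [-0.1674  0.0017 -0.0782]
```

>>> jog_arm(
  targets=[
    [[0, 0, 0], [0, 0, 0], 5],
    [[0, 0, 0], [0, 0, 0], 5],
    [[1, 0, 0], [0, 0, 0], 5],
    [[1, 0, 0], [0, 0, 0], 5],
    [[0, 0, 0], [0, 0, 0], 5],
  ],
)

```text
time: 5.2
ee_pos: [0.5918, -0.1358, 0.0034]
tcp_rot: [-0.7, 0.096, 0.701, 0.097]
ft_force: [-0.5, 0.1, 0.6]
grip_width: 0.05
```

```bash
python3 look.py 6 wrist scene;  python3 - <<'E'
import cv2
a=cv2.imread("pics/scene6.png")[155:215,250:310]; b=cv2.imread("pics/wrist6.png")[170:350,190:370]
import numpy as np
cv2.imwrite("pics/c6.png",np.hstack([cv2.resize(a,(400,400),interpolation=cv2.INTER_CUBIC),cv2.resize(b,(400,400))]))
E
```

```text
5.3 [ 0.5925 -0.1361  0.0046] [-0.3239 -0.5145  0.834 ] 0.049517259909913756
[[-0.0002 -0.2708 -0.9626]
 [ 0.0001 -0.9626  0.2708]
 [-1.     -0.      0.0003]]
```

View pics/c6.png

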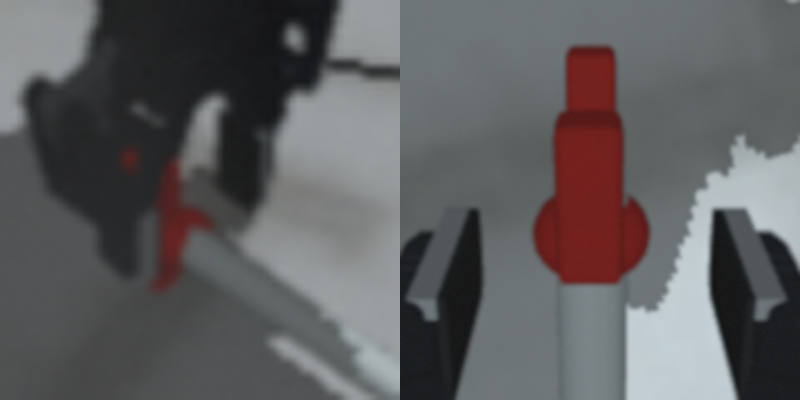

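```bash
python3 - <<'E'
from h import *
np.set_printoptions(precision=4,suppress=True)
u=np.array([.9627,-.2704,0]); v=np.array([.2704,.9627,0]); p=np.array([.5924,-.1361,.0046])
def pl(d,px,a):
    A=ray(d,px,0)[0]; B=ray(d,px,.2)[0]
    k=(a-(A-p)@u)/((B-A)@u); q=A+k*(B-A); return np.array([(q-p)@u,(q-p)@v,q[2]])
w=load("wrist6.npz")
for a in (.013,.011,.009): print(a,pl(w,(225.1,264.5),a),pl(w,(330.4,264.5),a))
E
```

```text
0.013 [0.013  0.0215 0.0433] [ 0.013  -0.0247  0.0433]
0.011 [0.011  0.0222 0.0394] [ 0.011  -0.0254  0.0394]
0.009 [0.009  0.0229 0.0355] [ 0.009  -0.0261  0.0355]
```

>>> jog_arm(
  targets=[
    [[0.8, 0, 0], [0, 0, 0], 5],
    [[0.8, 0, 0], [0, 0, 0], 5],
    [[0.7, 0, 0], [0, 0, 0], 5],
    [[0, 0, 0], [0, 0, 0], 5],
  ],
)

```text
time: 5.8
ee_pos: [0.5921, -0.1359, -0.0191]
tcp_rot: [-0.7, 0.097, 0.701, 0.097]
ft_force: [0.0, -0.2, 0.4]
grip_width: 0.0505
```

>>> jog_arm(
  targets=[
    [[0, 0, 0], [0, 0, 0], 3.5],
    [[0, 0, 0], [0, 0, 0], 2.8],
    [[0, 0, 0], [0, 0, 0], 2.0],
    [[0, 0, 0], [0, 0, 0], 2.0],
  ],
  grip_force=40,
)

```text
time: 6.3
ee_pos: [0.5927, -0.136, -0.0178]
tcp_rot: [0.701, -0.097, -0.7, -0.097]
ft_force: [-1.0, 1.9, 5.7]
grip_width: 0.0234
```

```bash
python3 look.py 7 wrist scene;  python3 - <<'E'
import cv2
a=cv2.imread("pics/scene7.png")[155:215,250:310]; b=cv2.imread("pics/wrist7.png")[170:350,190:370]
import numpy as np
cv2.imwrite("pics/c7.png",np.hstack([cv2.resize(a,(400,400),interpolation=cv2.INTER_CUBIC),cv2.resize(b,(400,400))]))
E
```

```text
6.4 [ 0.5927 -0.136  -0.0178] [-0.5863  1.6962  5.0806] 0.023502820808339958
[[ 0.0007 -0.2708 -0.9626]
 [-0.0001 -0.9626  0.2708]
 [-1.     -0.0001 -0.0007]]
```

View pics/c7.png

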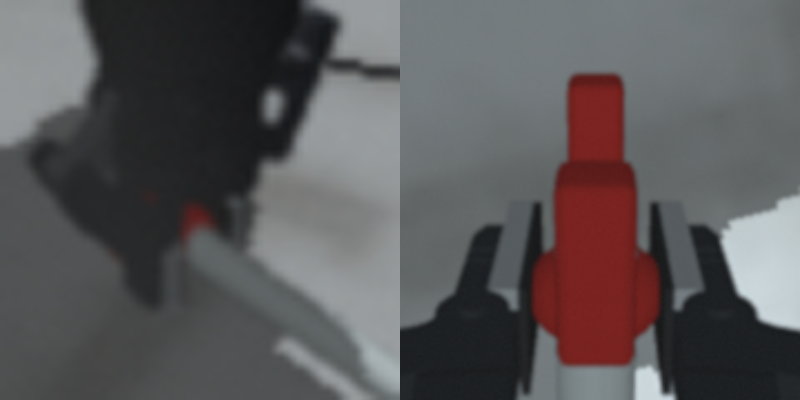

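```bash
python3 - <<'E'
from h import *
np.set_printoptions(precision=4,suppress=True)
u=np.array([.9627,-.2704,0]); v=np.array([.2704,.9627,0]); p=np.array([.5927,-.136,-.0178])
def pl(d,px,a):
    A=ray(d,px,0)[0]; B=ray(d,px,.2)[0]
    k=(a-(A-p)@u)/((B-A)@u); q=A+k*(B-A); return np.array([(q-p)@u,(q-p)@v,q[2]])
w=load("wrist7.npz"); print(-w["view"][:3,:3].T@w["view"][:3,3])
for a in (.013,.011,.009): print(a,pl(w,(253,261.4),a),pl(w,(303.4,261.4),a), "base",pl(w,(253,301),a))
im=w["color"].astype(int); R,G,B=im[...,0],im[...,1],im[...,2]
red=(R>G+40)&(R>B+40); red[:, :240]=0; red[:,320:]=0; red[:180]=0; red[350:]=0
ys,xs=np.nonzero(red)
r=[(int(y),int(xs[ys==y].min()),int(xs[ys==y].max())) for y in range(180,340) if (ys==y).any()]; print(r[::3],r[-1])
for row in (300,303,306):
  q=ray(w,[[250,row],[306.5,row]],.03); print(row,q,[((x-p)@u,(x-p)@v) for x in q])
t=ray(w,[277,247],.06)[0]; print("tip",t,(t-p)@u)
s=load("scene7.npz")
a=cv2.imread("pics/scene7.png")[165:215,255:305]; cv2.imwrite("pics/cs7.png",cv2.resize(a,None,fx=11,fy=11,interpolation=cv2.INTER_CUBIC))
E
```

```text
[ 0.6674 -0.1588  0.1497]
0.013 [0.013  0.0094 0.0179] [ 0.013  -0.0133  0.0179] base [0.013  0.0071 0.0497]
0.011 [0.011  0.0098 0.0138] [ 0.011  -0.0137  0.0139] base [0.011  0.0074 0.0466]
0.009 [0.009  0.0101 0.0098] [ 0.009  -0.014   0.0098] base [0.009  0.0077 0.0436]
[(204, 269, 287), (207, 267, 289), (210, 266, 289), (213, 266, 289), (216, 266, 289), (219, 266, 289), (222, 266, 289), (225, 266, 290), (228, 266, 290), (231, 266, 290), (234, 266, 289), (237, 266, 289), (240, 266, 289), (243, 265, 291), (246, 262, 293), (249, 261, 294), (252, 260, 295), (255, 260, 295), (258, 260, 295), (261, 260, 295), (264, 260, 295), (267, 260, 295), (270, 260, 295), (273, 260, 295), (276, 260, 295), (279, 260, 295), (282, 259, 296), (285, 254, 302), (288, 252, 304), (291, 250, 305), (294, 250, 305), (297, 250, 306), (300, 250, 306), (303, 250, 306), (306, 250, 306), (309, 250, 306), (312, 251, 305), (315, 253, 302), (318, 256, 300), (321, 260, 295), (324, 261, 294), (327, 261, 294), (330, 262, 294), (333, 264, 292)] (333, 264, 292)
300 [[ 0.5961 -0.1264  0.03  ]
 [ 0.5895 -0.1497  0.03  ]] [(np.float64(0.0006734999719882737), np.float64(0.010142646243925827)), (np.float64(0.0006620101602754653), np.float64(-0.014066381528894443))]
303 [[ 0.5947 -0.126   0.03  ]
 [ 0.5881 -0.1494  0.03  ]] [(np.float64(-0.0008218147445243018), np.float64(0.01018607648772744)), (np.float64(-0.0008333977174305851), np.float64(-0.014110202733695605))]
306 [[ 0.5932 -0.1255  0.03  ]
 [ 0.5866 -0.149   0.03  ]] [(np.float64(-0.0023283664642800503), np.float64(0.010229941612211453)), (np.float64(-0.0023400439243761785), np.float64(-0.014154465952702545))]
tip [ 0.6295 -0.1479  0.06  ] 0.03860987821668752
```

View pics/wrist7.png

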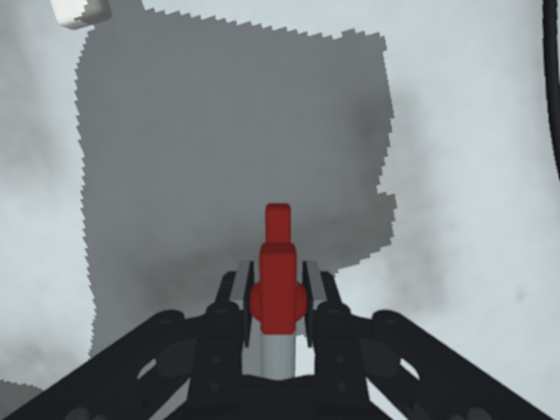

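View pics/cs7.png

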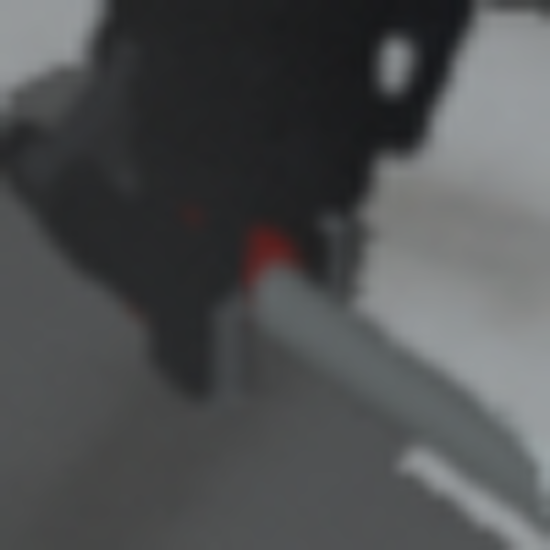

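```bash
python3 - <<'E'
from h import *
np.set_printoptions(precision=4,suppress=True)
u=np.array([.9627,-.2704,0]); v=np.array([.2704,.9627,0]); p=np.array([.5927,-.136,-.0178])
def pl(d,px,a):
    A=ray(d,px,0)[0]; B=ray(d,px,.2)[0]
    k=(a-(A-p)@u)/((B-A)@u); q=A+k*(B-A); return np.array([(q-p)@u,(q-p)@v,q[2]])
w=load("wrist7.npz")
for a in (.0425,.038,.03,.02): print(a,pl(w,(225,378),a),pl(w,(333,378),a))
# arc rows: steps
import math
r=math.hypot(139.5,30); a0=math.atan2(30,139.5)
prev=(139.5,30)
for k in range(1,31):
    a=a0+math.radians(3*k); c=(r*math.cos(a),r*math.sin(a)); print(k,"x(up) %.2f z(back) %.2f"%((c[1]-prev[1])/10,(prev[0]-c[0])/10),"cum up %.1f back %.1f"%(c[1]-30,139.5-c[0])); prev=c
E
```

```text
0.0425 [0.0425 0.0056 0.1143] [ 0.0425 -0.0095  0.1144]
0.038 [0.038  0.0066 0.1099] [ 0.038  -0.0105  0.1099]
0.03 [0.03   0.0082 0.1019] [ 0.03   -0.0122  0.1019]
0.02 [0.02   0.0103 0.092 ] [ 0.02   -0.0144  0.092 ]
1 x(up) 0.73 z(back) 0.18 cum up 7.3 back 1.8
2 x(up) 0.72 z(back) 0.21 cum up 14.4 back 3.9
3 x(up) 0.70 z(back) 0.25 cum up 21.5 back 6.4
4 x(up) 0.69 z(back) 0.29 cum up 28.3 back 9.3
5 x(up) 0.67 z(back) 0.32 cum up 35.1 back 12.5
6 x(up) 0.66 z(back) 0.36 cum up 41.6 back 16.1
7 x(up) 0.64 z(back) 0.39 cum up 48.0 back 20.0
8 x(up) 0.61 z(back) 0.42 cum up 54.1 back 24.3
9 x(up) 0.59 z(back) 0.46 cum up 60.1 back 28.8
10 x(up) 0.57 z(back) 0.49 cum up 65.7 back 33.7
11 x(up) 0.54 z(back) 0.52 cum up 71.1 back 38.8
12 x(up) 0.51 z(back) 0.54 cum up 76.3 back 44.3
13 x(up) 0.48 z(back) 0.57 cum up 81.1 back 50.0
14 x(up) 0.45 z(back) 0.59 cum up 85.6 back 55.9
15 x(up) 0.42 z(back) 0.62 cum up 89.9 back 62.1
16 x(up) 0.39 z(back) 0.64 cum up 93.7 back 68.5
17 x(up) 0.35 z(back) 0.66 cum up 97.3 back 75.0
18 x(up) 0.32 z(back) 0.68 cum up 100.5 back 81.8
19 x(up) 0.28 z(back) 0.69 cum up 103.3 back 88.7
20 x(up) 0.25 z(back) 0.70 cum up 105.8 back 95.7
21 x(up) 0.21 z(back) 0.72 cum up 107.9 back 102.9
22 x(up) 0.17 z(back) 0.73 cum up 109.6 back 110.2
23 x(up) 0.13 z(back) 0.73 cum up 111.0 back 117.5
24 x(up) 0.10 z(back) 0.74 cum up 111.9 back 124.9
25 x(up) 0.06 z(back) 0.74 cum up 112.5 back 132.4
26 x(up) 0.02 z(back) 0.75 cum up 112.7 back 139.8
27 x(up) -0.02 z(back) 0.75 cum up 112.5 back 147.3
28 x(up) -0.06 z(back) 0.74 cum up 111.9 back 154.8
29 x(up) -0.10 z(back) 0.74 cum up 110.9 back 162.2
30 x(up) -0.14 z(back) 0.73 cum up 109.5 back 169.5
```

>>> jog_arm(
  targets=[
    [[-0.73, 0, 0.18], [0, 0, 0], 2.0],
    [[-0.72, 0, 0.21], [0, 0, 0], 2.0],
    [[-0.7, 0, 0.25], [0, 0, 0], 2.0],
    [[-0.69, 0, 0.29], [0, 0, 0], 2.0],
    [[-0.67, 0, 0.32], [0, 0, 0], 2.0],
  ],
  grip_force=40,
)

```text
time: 7.02
ee_pos: [0.5801, -0.1326, 0.0172]
tcp_rot: [-0.7, 0.097, 0.701, 0.097]
ft_force: [0.8, -0.6, -2.1]
grip_width: 0.0236
```

```bash
python3 look.py 8 wrist scene;  python3 - <<'E'
import cv2
a=cv2.imread("pics/scene8.png")[145:245,250:350]; b=cv2.imread("pics/wrist8.png")[170:400,165:395]
import numpy as np
cv2.imwrite("pics/c8.png",np.hstack([cv2.resize(a,(400,400),interpolation=cv2.INTER_CUBIC),cv2.resize(b,(400,400))]))
E
```

```text
7.125 [ 0.5802 -0.1326  0.0175] [ 0.5058 -1.4345 -2.1299] 0.023416934889246566
[[ 0.0001 -0.2707 -0.9627]
 [-0.0002 -0.9627  0.2707]
 [-1.      0.0001 -0.0002]]
```

View pics/c8.png

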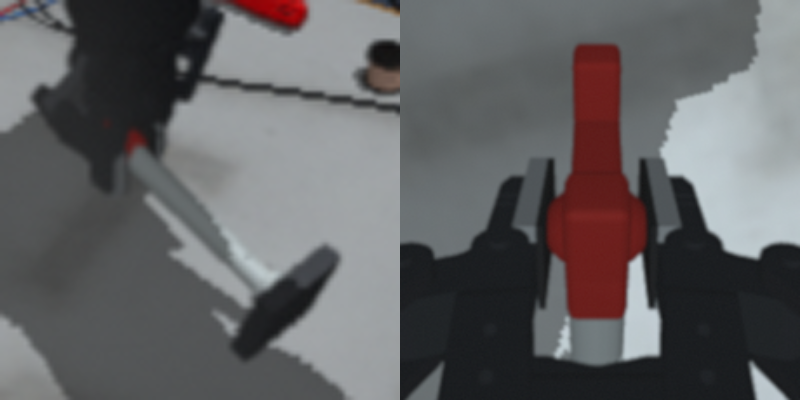

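>>> jog_arm(
  targets=[
    [[-0.66, 0, 0.36], [0, 0, 0], 2.0],
    [[-0.64, 0, 0.39], [0, 0, 0], 2.0],
    [[-0.61, 0, 0.42], [0, 0, 0], 2.0],
    [[-0.59, 0, 0.46], [0, 0, 0], 2.0],
    [[-0.57, 0, 0.49], [0, 0, 0], 2.0],
  ],
)

```text
time: 7.75
ee_pos: [0.5597, -0.1269, 0.048]
tcp_rot: [0.701, -0.097, -0.7, -0.097]
ft_force: [-0.5, 0.1, -1.6]
grip_width: 0.0232
```

>>> jog_arm(
  targets=[
    [[-0.54, 0, 0.52], [0, 0, 0], 2.0],
    [[-0.51, 0, 0.54], [0, 0, 0], 2.0],
    [[-0.48, 0, 0.57], [0, 0, 0], 2.0],
    [[-0.45, 0, 0.59], [0, 0, 0], 2.0],
    [[-0.42, 0, 0.62], [0, 0, 0], 2.0],
  ],
)

```text
time: 8.38
ee_pos: [0.5324, -0.1192, 0.0719]
tcp_rot: [0.701, -0.097, -0.7, -0.097]
ft_force: [1.0, 0.6, -0.9]
grip_width: 0.0237
```

```bash
python3 look.py 9 wrist scene;  python3 - <<'E'
import cv2
a=cv2.imread("pics/scene9.png")[145:245,250:350]; b=cv2.imread("pics/wrist9.png")[170:400,165:395]
import numpy as np
cv2.imwrite("pics/c9.png",np.hstack([cv2.resize(a,(400,400),interpolation=cv2.INTER_CUBIC),cv2.resize(b,(400,400))]))
E
```

```text
8.475 [ 0.5323 -0.1192  0.072 ] [ 0.3432  0.8084 -0.1613] 0.023580103170970368
[[ 0.0002 -0.2708 -0.9626]
 [-0.0002 -0.9626  0.2708]
 [-1.      0.0001 -0.0003]]
```

View pics/c9.png

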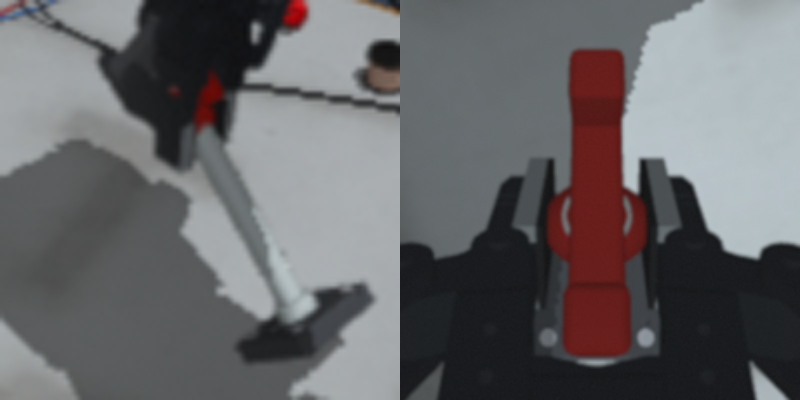

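>>> jog_arm(
  targets=[
    [[-0.39, 0, 0.64], [0, 0, 0], 2.0],
    [[-0.35, 0, 0.66], [0, 0, 0], 2.0],
    [[-0.32, 0, 0.68], [0, 0, 0], 2.0],
    [[-0.28, 0, 0.69], [0, 0, 0], 2.0],
    [[-0.25, 0, 0.7], [0, 0, 0], 2.0],
  ],
)

```text
time: 9.1
ee_pos: [0.4998, -0.11, 0.0876]
tcp_rot: [0.7, -0.097, -0.7, -0.097]
ft_force: [-0.6, -0.7, 0.3]
grip_width: 0.0236
```

>>> jog_arm(
  targets=[
    [[-0.21, 0, 0.72], [0, 0, 0], 2.0],
    [[-0.17, 0, 0.73], [0, 0, 0], 2.0],
    [[-0.13, 0, 0.73], [0, 0, 0], 2.0],
    [[-0.1, 0, 0.74], [0, 0, 0], 2.0],
    [[-0.06, 0, 0.74], [0, 0, 0], 2.0],
  ],
)

```text
time: 9.72
ee_pos: [0.4644, -0.1001, 0.0941]
tcp_rot: [-0.7, 0.097, 0.701, 0.097]
ft_force: [-0.1, -0.5, 0.4]
grip_width: 0.0235
```

```bash
python3 look.py 10 wrist scene;  python3 - <<'E'
import cv2
a=cv2.imread("pics/scene10.png")[145:245,260:360]; b=cv2.imread("pics/wrist10.png")[170:400,165:395]
import numpy as np
cv2.imwrite("pics/c10.png",np.hstack([cv2.resize(a,(400,400),interpolation=cv2.INTER_CUBIC),cv2.resize(b,(400,400))]))
E
```

```text
9.825 [ 0.4643 -0.0999  0.0941] [0.2038 0.4612 0.1909] 0.02355776388015129
[[-0.0005 -0.2708 -0.9626]
 [ 0.0002 -0.9626  0.2708]
 [-1.     -0.0001  0.0006]]
```

View pics/c10.png

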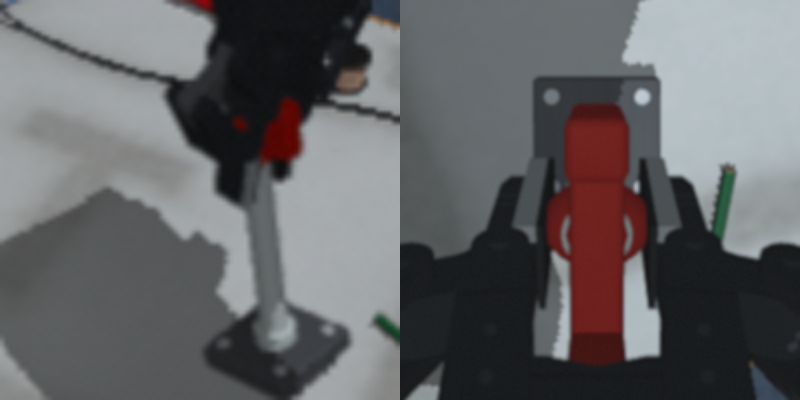

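>>> jog_arm(
  targets=[
    [[-0.02, 0, 0.75], [0, 0, 0], 2.0],
    [[0.02, 0, 0.75], [0, 0, 0], 2.0],
    [[0.06, 0, 0.74], [0, 0, 0], 2.0],
    [[0.05, 0, 0.37], [0, 0, 0], 2.0],
    [[0.05, 0, 0.37], [0, 0, 0], 2.0],
  ],
)

```text
time: 10.45
ee_pos: [0.4361, -0.092, 0.0925]
tcp_rot: [-0.7, 0.097, 0.7, 0.097]
ft_force: [-0.9, 0.6, 0.6]
grip_width: 0.0237
```

>>> jog_arm(
  targets=[
    [[0.06, 0, 0.36], [0, 0, 0], 2.0],
    [[0.08, 0, 0.37], [0, 0, 0], 2.0],
    [[0, 0, 0], [0, 0, 0], 2.0],
    [[0, 0, 0], [0, 0, 0], 2.0],
  ],
)

```text
time: 10.95
ee_pos: [0.4294, -0.0902, 0.0911]
tcp_rot: [0.7, -0.097, -0.7, -0.097]
ft_force: [-0.2, 0.3, 1.0]
grip_width: 0.0238
```

```bash
python3 look.py 11 wrist scene;  python3 - <<'E'
import cv2
a=cv2.imread("pics/scene11.png")[145:245,260:360]; b=cv2.imread("pics/wrist11.png")[170:400,165:395]
import numpy as np
cv2.imwrite("pics/c11.png",np.hstack([cv2.resize(a,(400,400),interpolation=cv2.INTER_CUBIC),cv2.resize(b,(400,400))]))
E
```

```text
11.05 [ 0.4294 -0.0902  0.0911] [ 0.1514 -0.1387  1.0953] 0.023570588057656855
[[ 0.0001 -0.2707 -0.9627]
 [ 0.     -0.9627  0.2707]
 [-1.     -0.     -0.0001]]
```

View pics/c11.png

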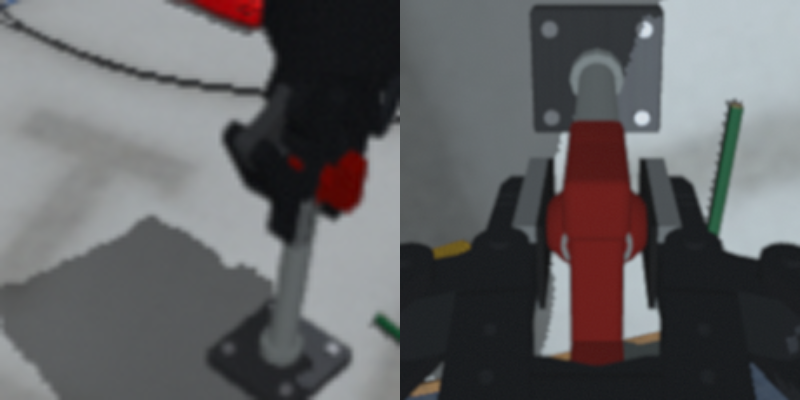

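```bash
python3 - <<'E'
from h import *
np.set_printoptions(precision=4,suppress=True)
w=load("wrist11.npz"); s=load("scene11.npz")
k=230/400
f=lambda x,y:(165+(x-400)*k,170+y*k)
q=ray(w,[f(533,131),f(660,132),f(530,6),f(663,8)],.014); print(q,[np.linalg.norm(q[i]-q[j]) for i,j in((0,1),(2,3),(0,2),(1,3))]); print("centre",q.mean(0))
a=cv2.imread("pics/scene11.png")[170:250,300:360]; cv2.imwrite("pics/cs11.png",cv2.resize(a,None,fx=7,fy=7,interpolation=cv2.INTER_CUBIC))
c=np.array([.4298,-.0909]); u=np.array([.9627,-.2704]);v=np.array([.2704,.9627])
for z in (0,.014): print(z,[((proj(s,[*(c+i*.03*u+j*.03*v),z])[0]-[300,170])*7) for i,j in((1,1),(1,-1),(-1,1),(-1,-1))])
print("axis px",[(proj(s,[*c,z])[0]-[300,170])*7 for z in (.014,.12)])
E
```

```text
[[ 0.4098 -0.0555  0.014 ]
 [ 0.3931 -0.1133  0.014 ]
 [ 0.4672 -0.0724  0.014 ]
 [ 0.4505 -0.1286  0.014 ]] [np.float64(0.06016204786837899), np.float64(0.05866429594272726), np.float64(0.05979859559365809), np.float64(0.05942374998273364)]
centre [ 0.4301 -0.0925  0.014 ]
0 [array([ 76.3182, 460.4816]), array([193.6242, 364.8128]), array([217.6205, 564.7656]), array([333.6341, 462.4736])]
0.014 [array([ 79.7498, 432.8968]), array([198.2715, 337.0576]), array([222.9253, 537.5757]), array([340.1046, 435.0071])]
axis px [array([210.2233, 433.9796]), array([251.7459, 202.1928])]
```

View pics/cs11.png

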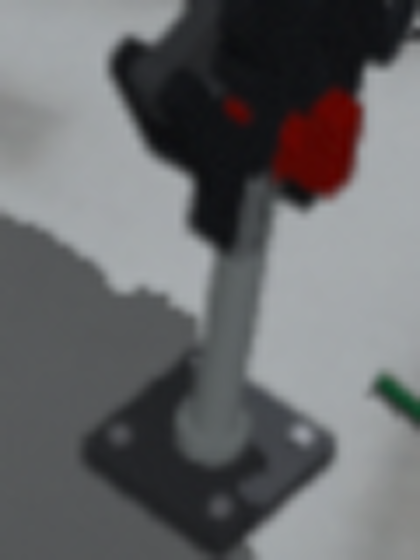

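>>> jog_arm(
  targets=[
    [[0, 0, 0], [0, 0, 0], 2.2],
    [[0, 0, 0], [0, 0, 0], 2.5],
    [[0, 0, 0], [0, 0, 0], 2.8],
    [[0, 0, 0], [0, 0, 0], 3.2],
    [[0, 0, 0], [0, 0, 0], 4.0],
  ],
  grip_force=20,
)

```text
time: 11.68
ee_pos: [0.4293, -0.0902, 0.0911]
tcp_rot: [-0.7, 0.097, 0.7, 0.097]
ft_force: [0.4, 0.7, 0.0]
grip_width: 0.0397
```

>>> jog_arm(
  targets=[
    [[0, 0, 0], [0, 0, 0], 5.0],
    [[0, 0, 0], [0, 0, 0], 5.0],
    [[0, 0, 0], [0, 0, 0], 5.0],
  ],
)

```text
time: 12.05
ee_pos: [0.4293, -0.0902, 0.0911]
tcp_rot: [-0.7, 0.097, 0.7, 0.097]
ft_force: [-0.4, 1.0, 0.2]
grip_width: 0.0503
```

```bash
python3 look.py 12 wrist scene;  python3 - <<'E'
import cv2
a=cv2.imread("pics/scene12.png")[145:245,260:360]; b=cv2.imread("pics/wrist12.png")[170:400,165:395]
import numpy as np
cv2.imwrite("pics/c12.png",np.hstack([cv2.resize(a,(400,400),interpolation=cv2.INTER_CUBIC),cv2.resize(b,(400,400))]))
E
```

```text
12.15 [ 0.4293 -0.0902  0.0911] [-0.7845 -0.0586 -0.0487] 0.04988405714616841
[[ 0.     -0.2708 -0.9626]
 [ 0.     -0.9626  0.2708]
 [-1.     -0.     -0.    ]]
```

View pics/c12.png

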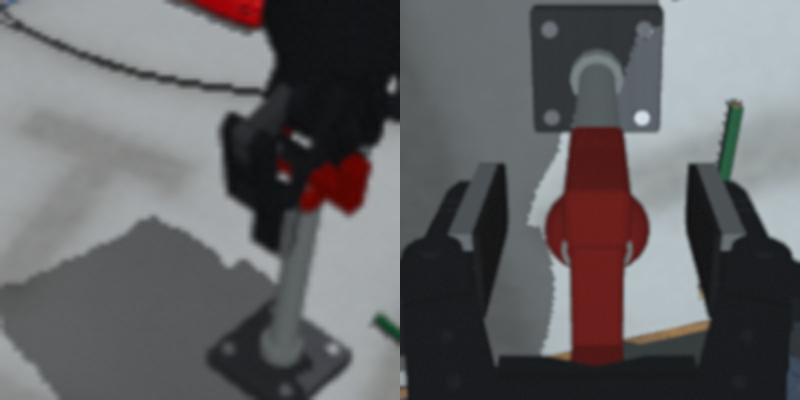

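>>> jog_arm(
  targets=[
    [[-1, 0, 0], [0, 0, 0], 5.0],
    [[-2, 0, 0], [0, 0, 0], 5.0],
    [[-3, 0, 0], [0, 0, 0], 5.0],
    [[-4, 0, 0], [0, 0, 0], 5.0],
    [[-4, 0, 0], [0, 0, 0], 5.0],
  ],
)

```text
time: 12.78
ee_pos: [0.4291, -0.0901, 0.2331]
tcp_rot: [0.701, -0.097, -0.7, -0.097]
ft_force: [-0.4, -0.8, -0.3]
grip_width: 0.0498
```

>>> jog_arm(
  targets=[
    [[-3, 3, 0], [0, 0, 0], 5.0],
    [[0, 5, 0], [0, 0, 0], 5.0],
    [[0, 5, 0], [0, 0, 0], 5.0],
    [[0, 5, 0], [0, 0, 0], 5.0],
    [[0, 0, 0], [0, 0, 0], 5.0],
  ],
)

```text
time: 13.4
ee_pos: [0.3796, -0.2657, 0.2614]
tcp_rot: [-0.7, 0.098, 0.7, 0.098]
ft_force: [0.6, -0.6, -0.4]
grip_width: 0.0499
```

```bash
python3 look.py 13 top scene
```

```text
13.5 [ 0.3805 -0.2633  0.2615] [-0.0913  0.8138 -0.3004] 0.049839688746299855
[[ 0.0002 -0.2715 -0.9624]
 [ 0.0001 -0.9624  0.2715]
 [-1.     -0.0002 -0.0001]]
```

View pics/scene13.png

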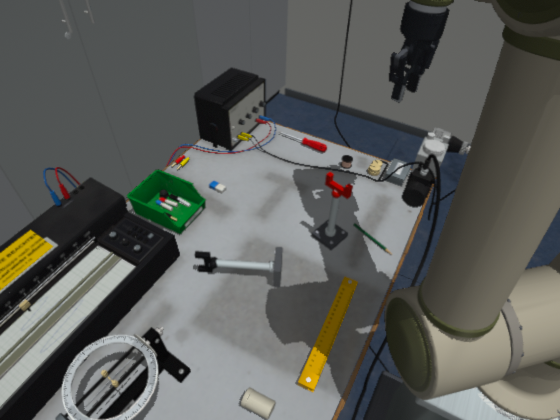

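View pics/top13.png

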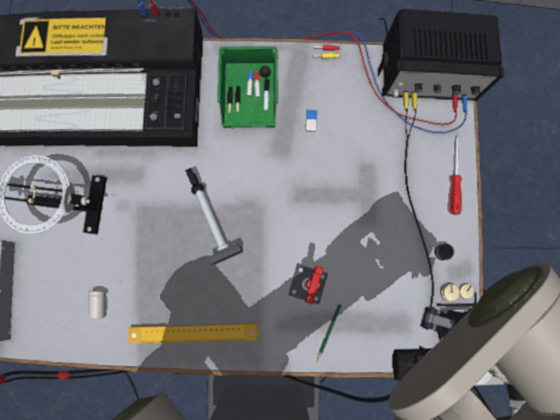

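```bash
python3 - <<'E'
from h import *
np.set_printoptions(precision=4,suppress=True)
t=load("top13.npz"); c=np.array([.4298,-.0909]); u=np.array([.9627,-.2704]);v=np.array([.2704,.9627])
P=[proj(t,[*(c+i*.03*u+j*.03*v),.014])[0] for i,j in((1,1),(1,-1),(-1,-1),(-1,1))]+[proj(t,[*(c+i*.03*u),.175])[0] for i in (1,-1)]
a=t["color"][255:315,275:340,::-1]; a=cv2.resize(a,None,fx=7,fy=7,interpolation=cv2.INTER_CUBIC)
for p in P: cv2.circle(a,tuple(int(x) for x in (p-[275,255]+.5)*7),3,(0,255,0),-1)
cv2.imwrite("pics/ct13.png",a)
d=np.abs(load("top0.npz")["color"][150:275,170:255].astype(int)-t["color"][150:275,170:255]).mean(2); print("black region diff",d.mean(),(d>40).sum())
E
```

```text
black region diff 10.458164705882353 554
```

View pics/ct13.png

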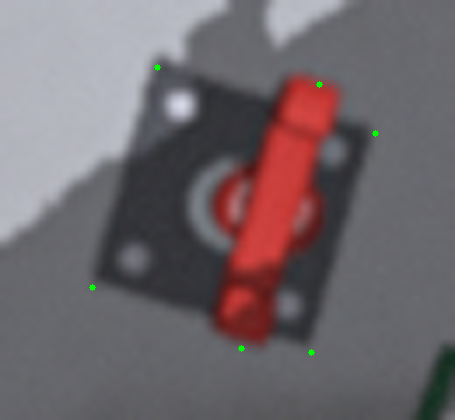

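```bash
python3 -c "
from rig import *
print(close_job())"
```

```text
the job is handed in; nothing more can be done
None
```

The red-forked post now stands flat on its foot by itself, and I handed the job in at about 13.5 s of the 35 s allowed. I gripped it by its red buttons, swung it up about the lower edge of its foot along a 90° arc, opened the fingers, lifted straight up and moved the arm clear.

**Last checks:**
- **Red post:** in the last top view its foot and fork lie within about 1–2 px (2–3 mm) of where they should be for an upright post turning about the original edge. In the scene view it stands alone.
- **Forces:** they stayed under about 6 N at every reading I took.
- **Black post:** it looks unmoved in both views. My automatic before/after comparison of its area did show changed pixels. I put these down to the arm's shadow and did not check further.

**What disagreed:**
- **Fingertip height:** the tips sat about 45 mm higher than the reported tool position and the stated tip offset imply. My first close was therefore on air above the column and touched nothing. I worked out the tip height from the pictures, lowered the gripper accordingly and gripped again.
- **Grip width:** the fingers read 23.5 mm on the buttons, not the 26 mm given. The grip held throughout the swing.

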